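Load the yoke and bring it round to the front

TASK

Gently seat the steel loudspeaker yoke in the empty ring nest on the carousel, flange down and post up, without dropping it, and let go of it. Then take the carousel by its upright steel handle pin and turn it until the nest is squarely in line with the steel pointer on the carousel's base, and finish while still gripping the pin so the carousel is held still there. Leave the bottle, bin, speaker and screwdriver where they are.

Things in the scene. Friction and masses are not known exactly. Their poses are not given: they have to be found in the camera images.
- yoke: Loose steel loudspeaker T-yoke, 0.26 kg (may vary by about a third): round flange 56 mm in diameter and 8 mm thick, with a round post 25 mm in diameter and 30 mm long on its centre (38 mm overall). Origin: centre of the flange's flat underside; z runs along the post, away from the flange. Starts leaning, post up and tilted 0.45 rad, on the sloping rest.
- rest: Fixed plywood sloping rest, 84 x 84 mm, about 50 mm high at the back. Its 80 x 80 mm top slopes at 0.45 rad, low edge towards its own -x; two pins, 8 mm thick and standing 7 mm off the slope, below the yoke keep it from sliding. Origin: centre of its underside on the table. The yoke's origin starts at (0, 0, 28 mm) in this frame. It may stand left or right of the carousel.
- base: Fixed round black base of the carousel, 290 mm in diameter. Origin: centre of its underside on the table, on the turning axis. Its front, marked by a steel pointer standing out of its rim to 183 mm from the axis and 38 mm high, is its own -x direction.
- front_spot (a point): Point on the base's front line, 78 mm from the turning axis towards the pointer, 40 mm above the table: where the nest's centre must come to.
- platter (a joint): Angle of the carousel's round platter about the vertical axis through the base, counter-clockwise from above positive (rad). 0 and 6.283 both mean that the nest faces the pointer. It starts between 0.8 and 5.48 and turns past 0 or 6.283 freely, either way. Light friction, about 0.08 N m; it stays where it is left.
- platter_top (a point): Centre of the grey platter's top, 250 mm in diameter, 40 mm above the table, with an 8 mm high hub. Fixed on it: the nest, the handle pin across from it, and a quarter turn either side a lidded jar (47 mm across, 46 mm high) and a square open bin (46 mm, 30 mm high), both centred 85 mm from the axis.
- nest: White plastic ring fixed on the platter, its centre 78 mm from the axis: 74 mm outside, 61 mm inside diameter, 9 mm high. The yoke's flange goes inside and rests on the platter. Origin: centre of the ring at the platter's top, 40 mm above the table; z up.
- handle: Upright round steel pin fixed on the platter straight across the axis from the nest, 105 mm from the axis: 14 mm in diameter, top 65 mm above the platter (105 mm above the table), with a foot 28 mm in diameter and 6 mm high. Origin: centre of its foot at the platter's top, 40 mm above the table. Free room of at least 60 mm all round it. A round pin: it may turn between the fingers.
- bottle: Bystander: white bottle, 60 mm in diameter, 150 mm high. Origin: centre of its underside.
- bin: Bystander: open blue bin, 100 x 100 x 55 mm. Origin: centre of its underside.
- speaker: Bystander: small loudspeaker, 104 mm in diameter, 58 mm high, face up. Origin: centre of its underside.
- screwdriver: Bystander: screwdriver lying on the table beyond the carousel. Origin: the centre of its underside.
Mind the look-alikes: they are no part of the job. Leave any red or turquoise look-alike of the yoke alone.

How it is judged:
By the outcome, as a careful person would: the job done as asked, in the order asked, and still so for the second after the job is handed in, while the arm keeps its last pose, push and grip.
It also fails if it takes over 66 s, if anything falls off the work surface, if the arm or the gripper's body presses on something with over 40 N, if the wrist force passes 120 N, or if a joint passes its speed limit or range.

ROBOT

A 6-joint arm with a two-finger parallel gripper is mounted at the origin on the work surface. World frame = base frame: x ahead of the robot, y to its left, z up, the work surface at z = 0. Lengths are in mm, angles in rad, forces in N, time in s.
With the tool pointing down it reaches from about 300 to 850 mm from the base axis. Payload 4.2 kg.
Tool frame: the origin (TCP) lies midway between the tips of the shut fingers; the grasp point (between the pads) lies 19 mm behind it (manip.tcp_to_grasp is the distance from the TCP to the grasp point, in mm); z points along the fingers, y is the line along which they close (so a half turn about z gives the same grasp; the last joint's range is limited). The gripper opens to 91 mm and grips with 3 to 60 N. Pads are 32 mm wide; open, the fingers measure 118 mm over their backs; the gripper's body (76 mm by 178 mm) begins 60 mm behind the grasp point.
Start: joints at [-1.272, 0.32, 1.565, -0, 1.257, -0.02], TCP at [180.224, -546.043, 213.976] pointing down, gripper open.
Joint ranges: [-3.11, 3.11], [-0.84, 2.01], [0.21, 2.61], [-1.34, 4.49], [0.05, 2.63], [-2.56, 2.56]. Speed limits (rad/s): [2.57, 2.57, 3.14, 3.14, 3.14, 3.14].

INTERFACE

Orientations are given as a 3x3 rotation matrix whose columns are the frame's x, y, z axes.
In Python, from plant import manip, vision, trace gives the robot as it stands.
- The arm moves only by the tool jog_arm, never from a script. Its argument "commands" is a list that holds one entry, the list of rows, each a list of 5 numbers: the shift along the tool's x, y, z in cm, then the turn about the tool's z in rad, then the opening, from 0 (shut) to 1 (fully open). A call has 1 to 5 rows; each row shifts and turns the commanded pose from where the row before left it, along the tool's axes as they then stand; what a row does not reach is not made up. A row lasts 1/10 s, in which the tool goes at most 50 mm and 8.59 degrees, less where a joint would pass 70% of its speed; a pose out of reach is approached as far as the arm can. A call is refused whole if a number of a shift passes 5 or a number of a turn 0.15, either way. A call with a gripper value outside its range is refused whole. The fingers move at their own pace and stop on an object; "grip_force" is the grip in N (left out, the last holds). Time passes only in rows, so rows that do not move let the fingers close. It gives the time, the measured TCP pose, the force, the opening and the grip force at its end, in the units of the state.
- manip.observe(): the state, without advancing time (a new reading comes with each control period).
- vision.grab_frame(name): name is "scene" or "side" or "wrist"; returns the picture (384x512x3 uint8, red, green, blue); there is no depth.
- vision.calibration(name): a dict with "fovy" (degrees; the focal length in pixels is half the picture's height over the tangent of half this angle, whatever the lens; pixels are square), "cx", "cy" (the principal point, pixels), "eye" and "attitude" of the camera in the world. Camera axes: x right, y down, z forward; pixel columns grow to the right and rows downward; lengths in mm; the calibration is good to about 2 mm. A picture is of the moment at which its call begins: read the wrist's pose just before it. calibration takes no time and is no camera call; for the wrist camera it gives the pose at the moment of the call.
- manip.sign_off(): hands the job in; it is judged then, once.
Trained networks look in the newest picture that a camera, given by its name, has taken for a name from the list of things; names that differ only in an ending like _2 or _b are one class to them, and where a whole thing is asked for, a point or a joint stands for the part that bears it (a point fixed in the world has none). Each returns a list of dicts, best first, with "confidence" (0 to 1); they miss things now and then, are a little off and sometimes report something else, mostly with a low value. They report only what shows in the picture. A call takes as long as a camera call. They do not tell look-alikes from the thing itself.
- trace(camera, name): "region" (384x512 bool, what is visible of it) and "box" ([left, top, right, bottom] in pixels, round what is visible of it).
The state is a dict: "time_s": time; "joint_pos": joint angles; "qvel": joint speeds; "tau": joint torques, N m; "eef_pos": TCP position; "eef_rot": TCP orientation; "force": force on the tool from outside, world axes, zero at the start; "wrist_torque": the same for the moment, N m; "width": finger opening in mm; "gripper_force": force on a finger pad.
Only numpy, scipy, OpenCV 4.12 (cv2) and the standard library are available. Lean on these libraries where they do the work, as an engineer would, in place of code of your own. Each camera call takes 0.05 s, during which the arm holds its last target. There are 200 camera calls.

## Working session

There is one attempt and no reset: what is moved stays moved. The work goes in short steps, Python scripts to look and compute and a tool call to move; the robot and the scene stay as the last step left them, time stands still between calls to the robot, and variables do not carry over. Pictures are saved under pics/ and viewed, at most 10 in all, crops included, and the job is handed in when it is done.

Besides the shell and the picture viewer there is one more tool, called after ">>>" as name([rows], argument=value, ...), one row to a line, values as JSON. jog_arm: Moves the arm, as the interface text tells. Its arguments: {"type":"object","properties":{"commands":{"type":"array","items":{"type":"array","items":{"type":"array","items":{"type":"number"}}}},"grip_force":{"type":"number"}},"required":["commands"]}

```bash
mkdir -p pics; ls; cat > h.py <<'E'
import numpy as np, cv2
from plant import manip, vision, trace
def save(n,img): cv2.imwrite('pics/'+n,cv2.cvtColor(np.ascontiguousarray(img),cv2.COLOR_RGB2BGR))
def K(c):
    f=192/np.tan(np.radians(c['fovy'])/2); return f
def ray(c,u,v):
    f=K(c); d=np.array([(u-c['cx'])/f,(v-c['cy'])/f,1.]); d=np.array(c['attitude'])@d
    return np.array(c['eye']),d/np.linalg.norm(d)
def onz(c,u,v,z):
    e,d=ray(c,u,v); return e+d*(z-e[2])/d[2]
def proj(c,p):
    f=K(c); q=np.array(c['attitude']).T@(np.asarray(p,float)-np.array(c['eye'])); return np.array([c['cx']+f*q[0]/q[2],c['cy']+f*q[1]/q[2]])
def tri(rs):
    A=0;b=0
    for e,d in rs:
        M=np.eye(3)-np.outer(d,d);A=A+M;b=b+M@e
    p=np.linalg.solve(A,b); return p,[np.linalg.norm((np.eye(3)-np.outer(d,d))@(p-e)) for e,d in rs]
E
python3 - <<'E'
from h import *
np.set_printoptions(precision=3,suppress=True)
ims=[]
for n in ["scene","side"]:
    im=vision.grab_frame(n); ims.append(im); c=vision.calibration(n); print(n,c)
    for t in ["yoke","rest","base","platter_top","nest","handle","bottle","bin","speaker","screwdriver"]:
        print(t,[(round(r['confidence'],2),[int(x) for x in r['box']]) for r in trace(n,t)[:4]])
    save(n+'0.png',im)
print(manip.observe()['eef_rot'],manip.observe()['width'],manip.observe()['time_s'])
E
```

```text
pics
scene {'fovy': 46.49531576285872, 'cx': 258.0764928793083, 'cy': 185.85362594351326, 'eye': array([1127.395, -343.114, 1052.738]), 'attitude': array([[ 0.525,  0.708, -0.473],
       [ 0.851, -0.441,  0.285],
       [-0.007, -0.552, -0.834]])}
yoke [(0.73, [352, 126, 377, 149]), (0.52, [349, 104, 370, 119]), (0.5, [316, 108, 334, 125]), (0.48, [301, 90, 319, 101])]
rest [(0.87, [309, 118, 344, 139]), (0.49, [130, 258, 174, 301])]
base [(0.6, [224, 133, 322, 223])]
platter_top [(0.94, [232, 130, 321, 210])]
nest [(0.66, [281, 176, 304, 201])]
handle [(0.42, [247, 131, 253, 153])]
bottle [(0.93, [382, 125, 413, 170])]
bin [(0.84, [90, 196, 142, 250])]
speaker [(0.97, [129, 259, 174, 299])]
screwdriver [(0.97, [256, 245, 322, 279]), (0.31, [223, 131, 325, 225])]
side {'fovy': 50.96441216412027, 'cx': 251.09461625700882, 'cy': 196.15478716270698, 'eye': array([  0.235, 548.059, 934.792]), 'attitude': array([[-0.681, -0.558,  0.474],
       [-0.732,  0.511, -0.452],
       [ 0.01 , -0.655, -0.756]])}
yoke [(0.95, [186, 270, 207, 297]), (0.8, [142, 253, 162, 275]), (0.62, [210, 308, 232, 328]), (0.58, [138, 297, 162, 317])]
rest [(0.75, [171, 262, 217, 309])]
base [(0.79, [194, 177, 294, 263])]
platter_top [(0.88, [201, 177, 289, 250])]
nest [(0.59, [175, 266, 217, 307]), (0.47, [210, 188, 234, 205])]
handle []
bottle [(0.96, [103, 220, 132, 263])]
bin [(0.58, [339, 141, 384, 179])]
speaker [(0.94, [300, 113, 329, 142])]
screwdriver [(0.61, [213, 144, 243, 165])]
[[ 0.95   0.313  0.   ]
 [ 0.313 -0.95  -0.   ]
 [ 0.     0.    -1.   ]] 91.29171726395226 1.1
```

```bash
python3 - <<'E'
import cv2,numpy as np
a=cv2.imread('pics/scene0.png')[80:300,80:420]; b=cv2.imread('pics/side0.png')[110:340,90:400]
cv2.imwrite('pics/a.png',cv2.resize(a,None,fx=2.3,fy=2.3,interpolation=cv2.INTER_CUBIC))
cv2.imwrite('pics/b.png',cv2.resize(b,None,fx=2.5,fy=2.5,interpolation=cv2.INTER_CUBIC))
E
```

```text
(no output)
```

View pics/a.png

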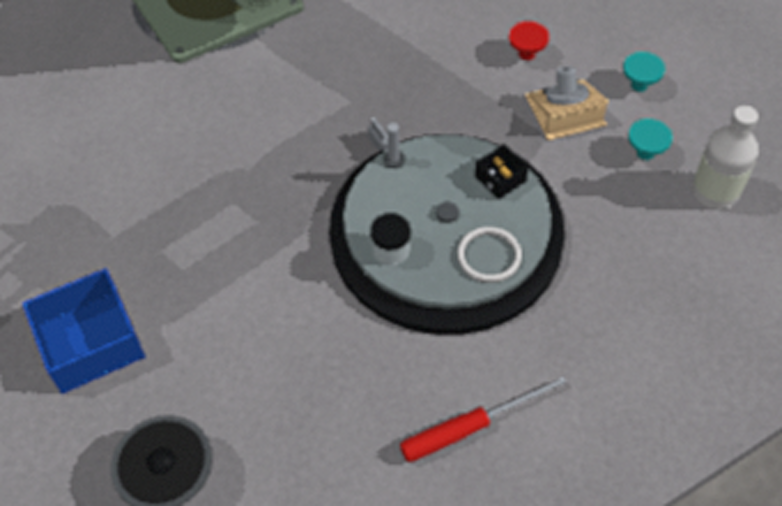

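View pics/b.png

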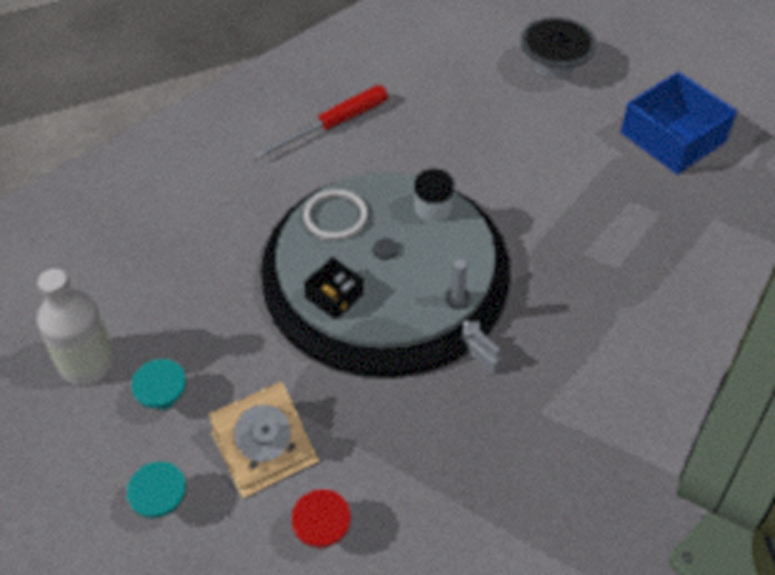

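The steel yoke is on the wooden rest, at scene px (326,116) and side px (196,283). Three upside-down look-alikes could be taken for it:
- red: scene (310,95), side (218,318)
- turquoise: scene (360,110), side (153,306)
- turquoise: scene (362,138), side (153,263)

The white ring nest is at scene (293,190), side (224,195). The handle is at scene (250,141), side (273,224). The pointer is just outside the handle, at scene (244,137).

```bash
cat > m.py <<'E'
from h import *
np.set_printoptions(precision=1,suppress=True)
def cen(r): 
    v,u=np.nonzero(r['region']); return u.mean(),v.mean()
E
python3 - <<'E'
from m import *
C={n:vision.calibration(n) for n in("scene","side")}
def T(a,b): print(*tri([ray(C['scene'],*a),ray(C['side'],*b)]))
s=lambda x,y:(x/2.3+80-.3,y/2.3+80-.3); d=lambda x,y:(x/2.5+90-.3,y/2.5+110-.3)
print('post top');T(s(566,70),d(266,428))
print('hub');T(s(447,210),d(387,248))
print('nest');T(s(490,253),d(336,214))
print('handle top');T(s(391,125),d(460,264))
print('pointer tip top');T(s(373,121),d(494,366))
print('bottle base'); T(s(743,114),d(53,280))
print('rest low pins on z~25', onz(C['side'],*d(252,465),22),onz(C['side'],*d(290,447),22))
for n in C:
  vision.grab_frame(n)
  for t in('rest','yoke'):
    for r in trace(n,t)[:3]:
      q=cv2.minAreaRect(np.argwhere(r['region'])[:,::-1].astype(np.float32)); print(n,t,round(r['confidence'],2),np.array(cen(r)),onz(C[n],*cen(r),35))
      if t=='rest':
        print(np.array([onz(C[n],*p,25) for p in cv2.boxPoints(q)]))
E
```

```text
post top
[440.3 310.4  60.5] [np.float64(1.1495908969742377), np.float64(1.149590896974218)]
hub
[536.7  64.1  44.8] [np.float64(1.3631792586254265), np.float64(1.3631792586253986)]
nest
[615.   73.4  44.6] [np.float64(1.3220474073571853), np.float64(1.3220474073571646)]
handle top
[432.2  52.6 103.9] [np.float64(0.8281307520835499), np.float64(0.8281307520835042)]
pointer tip top
[353.1  72.3  19.5] [np.float64(2.2923222250491144), np.float64(2.2923222250492055)]
bottle base
[664.2 386.  147.4] [np.float64(0.49757353986472047), np.float64(0.4975735398645276)]
rest low pins on z~25 [435.9 334.2  22. ] [425.9 294.4  22. ]
scene rest 0.73 [326.7 128.3] [483.8 286.7  35. ]
[[420.6 265.3  25. ]
 [446.3 368.8  25. ]
 [523.4 329.7  25. ]
 [497.6 230.2  25. ]]
scene yoke 0.79 [359.2 109.5] [475.8 416.6  35. ]
scene yoke 0.75 [326.1 117.6] [448.5 310.6  35. ]
scene yoke 0.6 [362.2 139.5] [573.3 349.2  35. ]
side rest 0.69 [194.8 287.6] [440.  316.2  35. ]
[[508.3 338.4  25. ]
 [488.4 254.   25. ]
 [391.5 284.   25. ]
 [412.8 362.9  25. ]]
side yoke 0.94 [218.6 317.5] [340.8 323.   35. ]
side yoke 0.82 [194.4 283. ] [450.5 309.2  35. ]
side yoke 0.61 [152.7 263.6] [567.3 353.9  35. ]
```

>>> jog_arm([
  [[2.9, -4.0, 0, 0, 1], [2.9, -4.0, 0, 0, 1], [2.9, -4.0, 0, 0, 1], [2.9, -4.0, 0, 0, 1], [2.9, -4.0, 0, 0, 1]],
], grip_force=10)

```text
time_s: 1.9
eef_pos: [255.4, -308.9, 214.0]
eef_rot: [[0.95, 0.312, 0.001], [0.312, -0.95, -0.0], [0.001, 0.001, -1.0]]
force: [1.9, 1.3, 0.2]
width: 91.5
gripper_force: 0.0
```

>>> jog_arm([
  [[2.9, -4.0, 0, 0, 1], [2.9, -4.0, 0, 0, 1], [2.9, -4.0, 0, 0, 1], [2.9, -4.0, 0, 0, 1], [2.9, -4.0, 0, 0, 1]],
])

```text
time_s: 2.4
eef_pos: [330.4, -73.5, 214.4]
eef_rot: [[0.95, 0.313, 0.002], [0.313, -0.95, -0.001], [0.001, 0.001, -1.0]]
force: [1.7, -0.7, -1.6]
width: 91.6
gripper_force: 0.0
```

>>> jog_arm([
  [[0, 0, 0, 0, 1], [0, 0, 0, 0, 1]],
])

```text
time_s: 2.6
eef_pos: [330.4, -74.4, 214.1]
eef_rot: [[0.948, 0.318, 0.0], [0.318, -0.948, -0.001], [-0.0, 0.001, -1.0]]
force: [-0.5, -1.3, -0.3]
width: 91.3
gripper_force: 0.0
```

```bash
python3 - <<'E'
from m import *
o=manip.observe(); print(o['time_s'],o['eef_pos'],o['joint_pos']); print(vision.calibration('wrist'))
save('w1.png',vision.grab_frame('wrist'))
E
```

```text
2.6 [330.4 -74.4 214.1] [-0.3 -0.1  2.  -0.   1.2  1. ]
{'fovy': 58.327049461036445, 'cx': 252.15032718062687, 'cy': 191.473968785154, 'eye': array([401.9, -49.5, 385.6]), 'attitude': array([[ 0.3, -0.9, -0.3],
       [-0.9, -0.3, -0.1],
       [-0. ,  0.3, -1. ]])}
```

>>> jog_arm([
  [[2.9, -3.95, -1, 0, 1], [2.9, -3.95, -1, 0, 1], [2.9, -3.95, -1, 0, 1], [0, 0, 0, 0, 1], [0, 0, 0, 0, 1]],
])

```text
time_s: 3.15
eef_pos: [376.0, 63.3, 243.7]
eef_rot: [[0.95, 0.313, -0.001], [0.313, -0.95, -0.001], [-0.001, 0.001, -1.0]]
force: [-0.2, -0.1, -0.3]
width: 90.9
gripper_force: 0.0
```

```bash
python3 - <<'E'
from m import *
o=manip.observe(); c=vision.calibration('wrist'); print(o['time_s'],o['eef_pos'])
save('w2.png',vision.grab_frame('wrist')); np.save('w2.npy',c,allow_pickle=True)
print(proj(c,[432,52,104]),proj(c,[615,73,45]))
for t in('nest','handle','platter_top','base'):
  for r in trace('wrist',t)[:3]: print(t,round(r['confidence'],2),np.array(r['box']),np.array(cen(r)),onz(c,*cen(r),{'nest':46,'base':30}.get(t,40)))
E
```

```text
3.15 [376.   63.3 243.7]
[284.9 126.1] [324.6 -79.1]
handle 0.66 [267.7 107.  294.1 130.3] [280.  119.4] [433.8  52.   40. ]
platter_top 0.61 [176.6   0.  430.  142.3] [302.   58.8] [498.1  50.8  40. ]
base 0.73 [163.8   5.2 441.4 186. ] [297.9  66.4] [491.1  51.4  30. ]
```

>>> jog_arm([
  [[2.9, -3.95, 1, 0.14, 1], [1.7, -4.5, 1, 0.14, 1], [1.1, -4.7, 1, 0.14, 1], [0.3, -4.8, 0, 0.14, 1], [0, 0, 0, 0, 1]],
])

```text
time_s: 3.9
eef_pos: [411.1, 242.0, 216.2]
eef_rot: [[0.981, -0.196, 0.0], [-0.196, -0.981, 0.002], [-0.0, -0.002, -1.0]]
force: [-0.9, -0.8, 0.6]
width: 91.5
gripper_force: 0.0
```

>>> jog_arm([
  [[0, 0, 0, 0, 1], [0, 0, 0, 0, 1]],
])

```text
time_s: 4.1
eef_pos: [410.0, 237.2, 216.8]
eef_rot: [[0.98, -0.197, -0.0], [-0.197, -0.98, -0.001], [-0.0, 0.001, -1.0]]
force: [-0.3, -1.3, 0.3]
width: 91.1
gripper_force: 0.0
```

```bash
python3 - <<'E'
from m import *
o=manip.observe(); c=vision.calibration('wrist'); print(o['time_s'],o['eef_pos'],o['eef_rot'])
save('w3.png',vision.grab_frame('wrist')); np.save('w3.npy',c,allow_pickle=True)
print(proj(c,[440,310,61]),proj(c,[456,306,28]))
for t in('yoke','rest'):
  for r in trace('wrist',t)[:3]: print(t,round(r['confidence'],2),np.array(r['box']),np.array(cen(r)),onz(c,*cen(r),35))
E
```

```text
4.1 [410.  237.2 216.8] [[ 1.  -0.2 -0. ]
 [-0.2 -1.  -0. ]
 [-0.   0.  -1. ]]
[172.8 160.8] [179.6 139.4]
yoke 0.78 [ 69.9   0.  131.2  62.4] [100.4  30.1] [570.8 351.6  35. ]
yoke 0.77 [167.5 216.2 213.7 266.5] [190.  241.4] [344.9 321.7  35. ]
yoke 0.76 [ 37.1 117.4  98.3 171.7] [ 66.4 144.9] [474.1 419.8  35. ]
rest 0.71 [137.4  97.5 219.5 177.2] [182.2 130.4] [464.9 299.5  35. ]
```

```bash
python3 - <<'E'
import cv2,numpy as np
a=cv2.imread('pics/w3.png')[75:200,115:245]
cv2.imwrite('pics/w3c.png',cv2.resize(a,None,fx=4.5,fy=4.5,interpolation=cv2.INTER_CUBIC))
E
```

```text
(no output)
```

View pics/w3c.png

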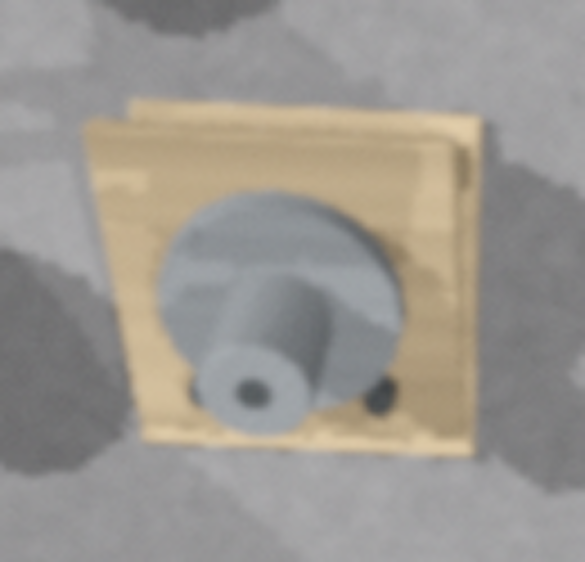

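View pics/w2.png

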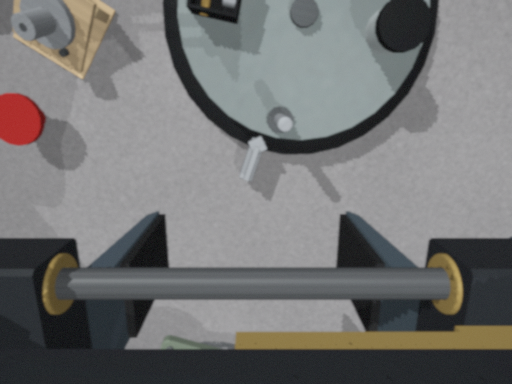

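```bash
cat >> m.py <<'E'
S=lambda x,y:(x/2.3+80-.3,y/2.3+80-.3); D=lambda x,y:(x/2.5+90-.3,y/2.5+110-.3)
L=lambda n:np.load(n,allow_pickle=True).item()
E
python3 - <<'E'
from m import *
C={n:vision.calibration(n) for n in("scene","side")}; w2=L('w2.npy'); w3=L('w3.npy')
W=lambda x,y:(x/4.5+115-.4,y/4.5+75-.4)
P,e=tri([ray(C['scene'],*S(566,70)),ray(C['side'],*D(266,428)),ray(w3,*W(253,390))]); print('posttop',P,e)
l=[onz(w3,*W(*p),10) for p in((143,442),(473,455))]; h=[onz(w3,*W(*p),45.5) for p in((88,122),(478,143))]
print(l,h)
for a,b in(l,h): print('yaw of edge',np.arctan2(*(b-a)[1::-1]),np.linalg.norm(b-a))
print('centre',np.mean(l+h,0))
fl=W(281,300); print('flange c',onz(w3,*fl,35))
print('handle',tri([ray(C['scene'],*S(391,125)),ray(C['side'],*D(460,264)),ray(w2,285,124)]))
print('hub',tri([ray(C['scene'],*S(447,208)),ray(C['side'],*D(387,246)),ray(w2,304,10)]))
print('pointer',[onz(w2,*p,38) for p in((245,180),(258,140),(252,160))])
E
```

```text
posttop [440.1 311.   60.8] [np.float64(0.9928534347818144), np.float64(1.5550478700107166), np.float64(1.073939185980612)]
[array([425.7, 356.2,  10. ]), array([406.2, 276.1,  10. ])] [array([501.1, 335.8,  45.5]), array([480.3, 254.8,  45.5])]
yaw of edge -1.8100728913558677 82.43534372309591
yaw of edge -1.8219892988555555 83.57448245910531
centre [453.3 305.7  27.8]
flange c [455.2 307.4  35. ]
handle (array([432.8,  52.5, 103.9]), [np.float64(1.2156643637583953), np.float64(0.716693794376445), np.float64(0.9533219546651778)])
hub (array([537.4,  64.5,  49.1]), [np.float64(0.5564293322808088), np.float64(2.1676800359030897), np.float64(1.6618870646335526)])
pointer [array([358.2,  66.9,  38. ]), array([405.4,  67.2,  38. ]), array([382.3,  66.6,  38. ])]
```

The wrist view shows the steel yoke with its post top at px (171,162). The post leans toward the two dark pins on the low edge of the rest. The triangulated post top height of 61 mm matches the expected 62 mm. In w2 the handle top is at (285,124), the hub at (304,10) and the pointer runs (258,140) to (245,180).

>>> jog_arm([
  [[0, 0, 0, 0.047, 1], [0.7, -3.9, 2, 0, 1], [0.63, -3.93, 4, 0, 1], [0, 0, 4, 0, 1], [0, 0, 0, 0, 1]],
])

```text
time_s: 4.75
eef_pos: [437.1, 304.7, 116.8]
eef_rot: [[0.97, -0.242, -0.01], [-0.243, -0.97, -0.007], [-0.008, 0.009, -1.0]]
force: [-0.3, -1.4, -0.9]
width: 91.1
gripper_force: 0.0
```

>>> jog_arm([
  [[0, 0, 0, 0, 1], [0, 0, 0, 0, 1]],
])

```text
time_s: 4.95
eef_pos: [441.4, 307.3, 123.8]
eef_rot: [[0.97, -0.243, 0.003], [-0.243, -0.97, 0.002], [0.003, -0.003, -1.0]]
force: [-0.3, -0.2, -0.2]
width: 91.0
gripper_force: 0.0
```

```bash
python3 - <<'E'
from m import *
o=manip.observe(); c=vision.calibration('wrist'); print(o['time_s'],o['eef_pos'],np.arctan2(o['eef_rot'][1][0],o['eef_rot'][0][0]).round(3))
im=vision.grab_frame('wrist'); np.save('w4.npy',c,allow_pickle=True)
print(proj(c,[440,311,61]),proj(c,[441.9,309.9,41])); save('w4.png',im)
E
```

```text
4.95 [441.4 307.3 123.8] -0.246
[249.2 208.4] [250.3 197.7]
```

View pics/w4.png

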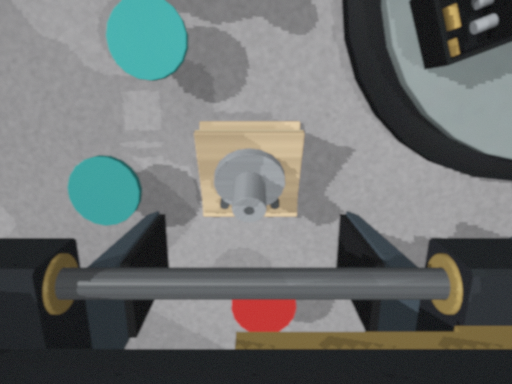

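The post top is at (249,208), exactly where I predicted, and it is centred between the fingers. Descending now.

>>> jog_arm([
  [[0, -0.26, 3, 0, 1], [0, 0, 3, 0, 1], [0, 0, 1.3, 0, 1], [0, 0, 0, 0, 1], [0, 0, 0, 0, 1]],
])

```text
time_s: 5.5
eef_pos: [441.9, 310.2, 50.2]
eef_rot: [[0.97, -0.243, 0.003], [-0.243, -0.97, 0.002], [0.002, -0.002, -1.0]]
force: [-0.6, 0.3, 0.5]
width: 91.7
gripper_force: 0.0
```

>>> jog_arm([
  [[0, 0, 0, 0, 1], [0, 0, 0, 0, 1]],
])

```text
time_s: 5.7
eef_pos: [441.7, 310.3, 49.9]
eef_rot: [[0.97, -0.242, 0.002], [-0.242, -0.97, 0.002], [0.002, -0.002, -1.0]]
force: [0.5, 0.2, 0.2]
width: 91.5
gripper_force: 0.0
```

>>> jog_arm([
  [[0, 0, 0.45, 0, 1], [0, 0, 0.4, 0, 1], [0, 0, 0, 0, 0.5], [0, 0, 0, 0, 0.35], [0, 0, 0, 0, 0.2]],
], grip_force=12)

```text
time_s: 6.2
eef_pos: [440.9, 309.8, 39.9]
eef_rot: [[0.97, -0.242, -0.0], [-0.242, -0.97, -0.0], [0.0, 0.0, -1.0]]
force: [0.0, 0.3, 0.2]
width: 69.8
gripper_force: 0.0
```

>>> jog_arm([
  [[0, 0, 0, 0, 0.1], [0, 0, 0, 0, 0], [0, 0, 0, 0, 0], [0, 0, 0, 0, 0], [0, 0, 0, 0, 0]],
])

```text
time_s: 6.7
eef_pos: [440.8, 309.8, 40.0]
eef_rot: [[0.97, -0.242, 0.0], [-0.242, -0.97, -0.0], [0.0, 0.0, -1.0]]
force: [-0.4, -0.1, 0.4]
width: 29.9
gripper_force: 0.0
```

>>> jog_arm([
  [[0, 0, 0, 0, 0], [0, 0, 0, 0, 0], [0, 0, 0, 0, 0], [0, 0, 0, 0, 0]],
])

```text
time_s: 7.1
eef_pos: [440.8, 309.8, 39.9]
eef_rot: [[0.97, -0.242, -0.0], [-0.242, -0.97, -0.0], [-0.0, 0.0, -1.0]]
force: [-0.7, 0.7, 0.0]
width: 23.5
gripper_force: 12.0
```

>>> jog_arm([
  [[0, 0, -0.5, 0, 0], [0, 0, -0.5, 0, 0], [0, 0, -1, 0, 0], [0, 0, -1, 0, 0], [0, 0, 0, 0, 0]],
])

```text
time_s: 7.6
eef_pos: [442.0, 310.6, 71.9]
eef_rot: [[0.97, -0.242, 0.003], [-0.242, -0.97, 0.002], [0.003, -0.003, -1.0]]
force: [0.4, -0.3, -2.1]
width: 23.5
gripper_force: 12.0
```

>>> jog_arm([
  [[0, 0, -2, 0, 0], [0, 0, -2, 0, 0], [0, 0, 0, 0, 0], [0, 0, 0, 0, 0]],
])

```text
time_s: 8.0
eef_pos: [440.7, 309.7, 109.8]
eef_rot: [[0.97, -0.242, 0.0], [-0.242, -0.97, 0.0], [0.0, -0.0, -1.0]]
force: [-0.4, 0.1, -2.8]
width: 23.7
gripper_force: 12.0
```

```bash
python3 - <<'E'
from m import *
o=manip.observe(); print(o['time_s'],o['eef_pos'],o['force'],o['wrist_torque'])
for n in("side","scene"):
    im=vision.grab_frame(n); p=proj(vision.calibration(n),o['eef_pos']).astype(int); print(n,p)
    c=im[p[1]-40:p[1]+40,p[0]-50:p[0]+50]; c=cv2.resize(c,(400,320),interpolation=cv2.INTER_CUBIC)
    A=c if n=="side" else np.hstack([A,c])
save('lift.png',A)
E
```

```text
8.0 [440.7 309.7 109.8] [-0.4  0.1 -2.8] [0.  0.1 0. ]
side [193 270]
scene [327  98]
```

View pics/lift.png

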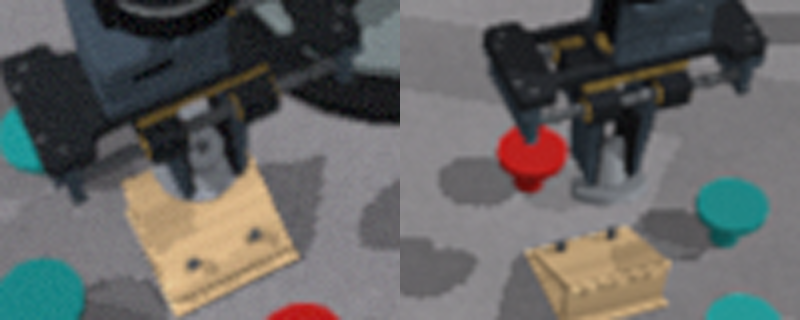

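The yoke is held clear of the rest and still tilted. I'll set it upright on a free patch of table at about (340,180) before carrying it to the nest.

>>> jog_arm([
  [[-1.66, 3.75, 0, 0, 0], [-1.66, 3.75, 0, 0, 0], [-1.66, 3.75, 0, 0, 0], [-1.66, 3.75, 0, 0, 0], [0, 0, 1, 0, 0]],
])

```text
time_s: 8.6
eef_pos: [335.2, 176.7, 99.1]
eef_rot: [[0.97, -0.244, -0.005], [-0.244, -0.97, -0.003], [-0.004, 0.004, -1.0]]
force: [1.0, 0.3, -2.4]
width: 23.3
gripper_force: 12.0
```

>>> jog_arm([
  [[0, 0, 2, 0, 0], [0, 0, 2, 0, 0], [0, 0, 2, 0, 0], [0, 0, 0.5, 0, 0], [0, 0, 0, 0, 0]],
])

```text
time_s: 9.1
eef_pos: [339.5, 180.2, 34.0]
eef_rot: [[0.97, -0.242, -0.002], [-0.242, -0.97, -0.001], [-0.002, 0.002, -1.0]]
force: [-0.1, -0.2, -2.1]
width: 23.5
gripper_force: 12.0
```

>>> jog_arm([
  [[0, 0, 0, 0, 0], [0, 0, 0, 0, 0]],
])

```text
time_s: 9.3
eef_pos: [340.8, 180.8, 35.6]
eef_rot: [[0.97, -0.242, 0.002], [-0.242, -0.97, 0.001], [0.001, -0.001, -1.0]]
force: [-0.9, 0.1, -2.0]
width: 23.4
gripper_force: 12.0
```

Lower gently, watching the force, with the grip reduced to about 7 N.

>>> jog_arm([
  [[0, 0, 0.4, 0, 0], [0, 0, 0.4, 0, 0], [0, 0, 0.2, 0, 0], [0, 0, 0, 0, 0]],
], grip_force=7)

```text
time_s: 9.7
eef_pos: [339.8, 180.2, 24.7]
eef_rot: [[0.97, -0.242, -0.001], [-0.242, -0.97, -0.0], [-0.001, 0.001, -1.0]]
force: [-0.1, -0.2, -2.0]
width: 23.9
gripper_force: 7.0
```

>>> jog_arm([
  [[0, 0, 0.2, 0, 0], [0, 0, 0.2, 0, 0], [0, 0, 0, 0, 0]],
])

```text
time_s: 10.0
eef_pos: [341.9, 180.9, 21.6]
eef_rot: [[0.97, -0.242, 0.004], [-0.242, -0.97, 0.001], [0.003, -0.002, -1.0]]
force: [2.4, -1.4, 4.8]
width: 23.9
gripper_force: 7.0
```

>>> jog_arm([
  [[0, 0, 0.2, 0, 0], [0, 0, 0.2, 0, 0], [0, 0, 0, 0, 0]],
])

```text
time_s: 10.3
eef_pos: [343.2, 181.5, 18.0]
eef_rot: [[0.97, -0.242, 0.007], [-0.242, -0.97, 0.002], [0.006, -0.004, -1.0]]
force: [3.9, -1.2, 6.7]
width: 23.8
gripper_force: 7.0
```

>>> jog_arm([
  [[0, 0, 0.15, 0, 0], [0, 0, 0.15, 0, 0], [0, 0, 0, 0, 0]],
])

```text
time_s: 10.6
eef_pos: [343.7, 181.7, 15.1]
eef_rot: [[0.97, -0.242, 0.007], [-0.242, -0.97, 0.003], [0.007, -0.005, -1.0]]
force: [4.8, -1.7, 5.3]
width: 23.6
gripper_force: 7.0
```

>>> jog_arm([
  [[0, 0, 0.1, 0, 0], [0, 0, 0.1, 0, 0], [0, 0, 0, 0, 0]],
])

```text
time_s: 10.9
eef_pos: [343.6, 181.7, 13.1]
eef_rot: [[0.97, -0.242, 0.007], [-0.242, -0.97, 0.003], [0.006, -0.005, -1.0]]
force: [4.7, -1.0, 4.2]
width: 23.8
gripper_force: 7.0
```

```bash
python3 - <<'E'
from m import *
o=manip.observe(); print(o['time_s'],o['eef_pos'],o['force'],o['wrist_torque'])
for n in("side","scene"):
    im=vision.grab_frame(n); p=proj(vision.calibration(n),o['eef_pos']).astype(int); print(n,p)
    c=im[p[1]-40:p[1]+40,p[0]-50:p[0]+50]; c=cv2.resize(c,(400,320),interpolation=cv2.INTER_CUBIC)
    A=c if n=="side" else np.hstack([A,c])
save('up.png',A)
E
```

```text
10.9 [343.6 181.7  13.1] [ 4.7 -1.   4.2] [-0.1 -0.7 -0.1]
side [260 284]
scene [271 117]
```

View pics/up.png

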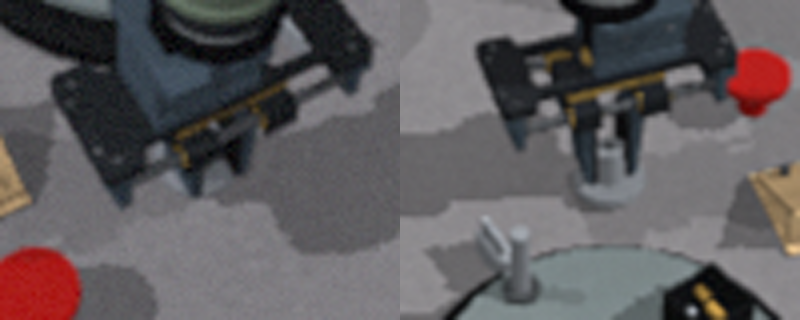

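>>> jog_arm([
  [[0, 0, 0.1, 0, 0], [0, 0, 0, 0, 0]],
])

```text
time_s: 11.2
eef_pos: [342.6, 181.5, 11.8]
eef_rot: [[0.97, -0.242, 0.005], [-0.242, -0.97, 0.002], [0.004, -0.003, -1.0]]
force: [5.2, 0.4, 5.5]
width: 23.8
gripper_force: 7.0
```

>>> jog_arm([
  [[0, 0, 0.1, 0, 0], [0, 0, 0, 0, 0]],
])

```text
time_s: 11.4
eef_pos: [340.4, 180.6, 10.0]
eef_rot: [[0.97, -0.242, 0.001], [-0.242, -0.97, 0.0], [0.001, -0.001, -1.0]]
force: [2.6, -0.6, 3.4]
width: 23.8
gripper_force: 7.0
```

>>> jog_arm([
  [[0, 0, 0, 0, 0], [0, 0, 0, 0, 0], [0, 0, 0, 0, 0]],
], grip_force=3)

```text
time_s: 11.7
eef_pos: [338.4, 179.7, 9.4]
eef_rot: [[0.97, -0.242, -0.003], [-0.242, -0.97, -0.002], [-0.003, 0.002, -1.0]]
force: [0.5, 0.1, -0.6]
width: 24.1
gripper_force: 3.0
```

```bash
python3 - <<'E'
from m import *
o=manip.observe(); print(o['time_s'],o['eef_pos'],o['force'],o['wrist_torque'],o['width'])
for n in("wrist","scene"):
    im=vision.grab_frame(n); cc=vision.calibration(n); p=proj(cc,o['eef_pos']).astype(int); print(n,p)
    if n=='wrist': np.save('w5.npy',cc,allow_pickle=True); p=np.array([252,270])
    k=(75,56) if n=='wrist' else (30,24)
    x0,y0=p[0]-k[0],p[1]-k[1]; print(n,x0,y0)
    c=im[y0:y0+2*k[1],x0:x0+2*k[0]]; c=cv2.resize(c,(400,310),interpolation=cv2.INTER_CUBIC)
    A=c if n=="wrist" else np.hstack([A,c])
save('up2.png',A)
E
```

```text
11.7 [338.4 179.7   9.4] [ 0.5  0.1 -0.6] [0.1 0.1 0. ] 24.117402332126783
wrist [253 240]
wrist 177 214
scene [270 117]
scene 240 93
```

View pics/up2.png

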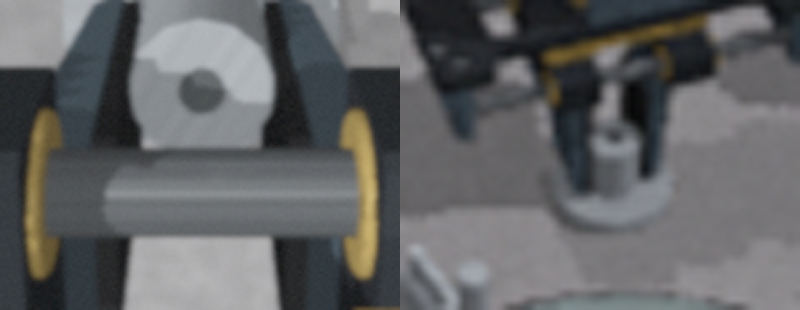

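The yoke is now upright on the table, with its post top hole at wrist px (253,248). I'll open a hair, raise the tips 5 mm so they clear the ring later, and grip again.

>>> jog_arm([
  [[0, 0, 0, 0, 0.35], [0, 0, 0, 0, 0.35], [0, 0, -0.3, 0, 0.35], [0, 0, -0.3, 0, 0.35], [0, 0, 0, 0, 0.35]],
])

```text
time_s: 12.3
eef_pos: [340.5, 180.5, 16.4]
eef_rot: [[0.97, -0.242, 0.001], [-0.242, -0.97, 0.0], [0.001, -0.001, -1.0]]
force: [-0.2, 0.0, -0.7]
width: 31.9
gripper_force: 0.0
```

```bash
python3 - <<'E'
from m import *
c=L('w5.npy'); print('at 11.7s post top', onz(c,252.7,248.5,38))
o=manip.observe(); c=vision.calibration('wrist'); print(o['time_s'],o['eef_pos'],o['width'],o['force'])
im=vision.grab_frame('wrist'); g=cv2.cvtColor(im,cv2.COLOR_RGB2GRAY)
R=o['eef_rot']
print('proj of TCP axis at z38', proj(c,[*o['eef_pos'][:2],38]), 'x+5mm', proj(c,np.r_[o['eef_pos'][:2]+5*R[:2,0],38]))
x=g[225:275,225:280]; print(np.round(x[::3,::3]).astype(int)); save('w6.png',im); np.save('w6.npy',c,allow_pickle=True)
E
```

```text
at 11.7s post top [347.2 178.2  38. ]
12.3 [340.5 180.5  16.4] 31.89581175569825 [-0.2  0.  -0.7]
proj of TCP axis at z38 [254. 259.] x+5mm [254.  249.4]
[[181 165 129 154 168 188 184 180 178 181 181 183 181 184 182 174 137 106
  131]
 [182 174 125 171 186 185 181 178 181 182 181 180 183 183 179 184 183 144
  124]
 [182 180 143 182 185 183 179 179 183 181 180 182 183 181 183 186 183 173
  121]
 [184 178 131 178 186 180 178 181 181 179 175 181 181 179 185 185 181 182
  146]
 [183 172 138 151 156 153 155 157 156 115 111 118 160 183 184 182 183 184
  170]
 [184 164 143 143 139 140 142 132  85  94 106 108 116 179 182 182 184 182
  178]
 [184 169 143 138 138 141 139 124  80  79  83  87  89 146 180 183 183 182
  176]
 [180 176 141 137 140 141 141 133  84  81  80  82  85 136 168 175 181 182
  171]
 [182 182 145 141 141 142 140 141 122  89  88  91 124 142 143 144 146 144
  146]
 [182 183 158 141 140 140 141 145 140 138 138 140 142 144 144 143 144 143
  144]
 [182 183 178 143 141 140 143 143 139 145 146 140 143 143 142 146 142 141
  142]
 [178 177 165 157 143 142 143 140 143 144 142 142 144 143 143 143 146 144
  139]
 [179 180 176 165 159 147 141 140 145 142 141 145 145 144 144 148 156 146
  139]
 [176 178 181 178 176 175 166 151 145 141 143 143 143 147 151 143 140 141
  142]
 [134 134 138 137 138 140 137 125 109 111 110 107 110 114 114 110 109 108
  110]
 [ 81  84  83  83  84  82  85  82  82  86  85  81  86  84  84  84  84  83
   83]
 [104 102 104 104 102 104 102 103 105 106 107 107 106 107 106 104 103 102
  101]]
```

>>> jog_arm([
  [[0.4, 0, 0, 0, 0.35], [0.4, 0, 0.1, 0, 0.35], [0, 0, 0, 0, 0.35], [0, 0, 0, 0, 0], [0, 0, 0, 0, 0]],
], grip_force=15)

```text
time_s: 12.85
eef_pos: [347.7, 178.2, 14.8]
eef_rot: [[0.97, -0.242, -0.0], [-0.242, -0.97, -0.0], [-0.0, 0.001, -1.0]]
force: [0.8, 1.0, -1.4]
width: 23.6
gripper_force: 15.0
```

>>> jog_arm([
  [[0, 0, 0, 0, 0], [0, 0, 0, 0, 0], [0, 0, 0, 0, 0]],
])

```text
time_s: 13.15
eef_pos: [347.6, 178.4, 14.8]
eef_rot: [[0.97, -0.242, -0.0], [-0.242, -0.97, -0.0], [-0.0, 0.0, -1.0]]
force: [-0.7, -0.2, -2.7]
width: 23.5
gripper_force: 15.0
```

```bash
python3 - <<'E'
from m import *
o=manip.observe(); c=vision.calibration('wrist'); print(o['time_s'],o['eef_pos'],o['width'],o['gripper_force'])
im=vision.grab_frame('wrist'); g=cv2.cvtColor(im,cv2.COLOR_RGB2GRAY)
m=(g[232:280,238:272]<115).astype(np.uint8); n,l,s,ce=cv2.connectedComponentsWithStats(m); print(s[1:],ce[1:]+[238,232])
print('proj of TCP axis at z38', proj(c,[*o['eef_pos'][:2],38]))
E
```

```text
13.15 [347.6 178.4  14.8] 23.486320887611704 14.999563694000244
[[  0   0   4   6  17]
 [  5   1   1   1   1]
 [ 23   1   2   1   2]
 [ 26   0   8   9  48]
 [ 24   3   1   1   1]
 [  0  21  34  25 530]] [[239.1 233.9]
 [243.  233. ]
 [261.5 233. ]
 [268.4 235. ]
 [262.  235. ]
 [253.2 267.5]]
proj of TCP axis at z38 [254.  260.6]
```

>>> jog_arm([
  [[0, 0, -1, 0, 0], [0, 0, -4, 0, 0], [0, 0, -4.5, 0, 0], [0, 0, -4.5, 0, 0], [0, 0, -1, 0, 0]],
])

```text
time_s: 13.7
eef_pos: [350.4, 179.8, 169.4]
eef_rot: [[0.97, -0.242, 0.009], [-0.242, -0.97, 0.004], [0.008, -0.006, -1.0]]
force: [1.0, 1.0, -3.2]
width: 23.8
gripper_force: 15.0
```

>>> jog_arm([
  [[4.15, 0.97, 0, 0, 0], [4.15, 0.97, 0, 0, 0], [4.15, 0.97, 0, 0, 0], [4.15, 0.97, 0, 0, 0], [0, 0, 0, 0, 0]],
])

```text
time_s: 14.2
eef_pos: [503.6, 98.5, 163.5]
eef_rot: [[0.969, -0.245, 0.002], [-0.245, -0.969, -0.001], [0.002, 0.001, -1.0]]
force: [-0.4, 1.1, -2.3]
width: 23.7
gripper_force: 15.0
```

>>> jog_arm([
  [[0, 0, 0, 0, 0], [0, 0, 0, 0, 0], [0, 0, 0, 0, 0]],
])

```text
time_s: 14.5
eef_pos: [498.2, 101.1, 164.6]
eef_rot: [[0.97, -0.241, -0.001], [-0.241, -0.97, -0.0], [-0.001, 0.0, -1.0]]
force: [0.2, -0.9, -2.4]
width: 23.4
gripper_force: 15.0
```

```bash
cat >> m.py <<'E'
def ring(c,im,p,z,r=45):
    """white ring centre: threshold near predicted pixel, fit outer contour mapped to plane z"""
    u,v=proj(c,p); m=((im.min(2)>190)).astype(np.uint8); k=np.zeros_like(m)
    cv2.circle(k,(int(u),int(v)),int(r*K(c)/np.linalg.norm(np.array(c['eye'])-p)),1,-1); m=cv2.morphologyEx(m*k,cv2.MORPH_CLOSE,np.ones((3,3)))
    cs,_=cv2.findContours(m,cv2.RETR_EXTERNAL,cv2.CHAIN_APPROX_NONE); q=max(cs,key=len)[:,0]
    X=np.array([onz(c,*a,z)[:2] for a in q]); ce,ra=cv2.minEnclosingCircle(X.astype(np.float32)); h=cv2.convexHull(X.astype(np.float32))[:,0]
    e=cv2.fitEllipse(h.astype(np.float32)); return np.array(e[0]),e[1],ce,ra
E
python3 - <<'E'
from m import *
o=manip.observe(); c=vision.calibration('wrist'); print(o['time_s'],o['eef_pos'],o['width'],o['force'])
im=vision.grab_frame('wrist'); save('w7.png',im); np.save('w7.npy',c,allow_pickle=True)
print(proj(c,[615,73.4,49]),proj(c,[537.4,64.5,48]))
for r in trace('wrist','nest')[:2]: print(round(r['confidence'],2),r['box'],np.array(cen(r)),onz(c,*cen(r),46))
print(ring(c,im,np.array([615,73.4,45]),49))
E
```

```text
14.5 [498.2 101.1 164.6] 23.366955857121194 [ 0.2 -0.9 -2.4]
[251.6  35.1] [284.7 131.1]
0.7 [200.8, 0.0, 298.8, 84.1] [249.4  43.3] [610.2  76.4  46. ]
(array([615.4,  73.8]), (71.96530151367188, 73.73794555664062), (615.8060913085938, 73.59989929199219), 36.954349517822266)
```

View pics/w7.png

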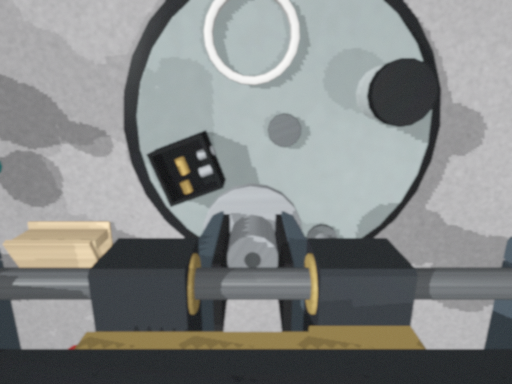

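The ring nest is centred at px (252,36), which maps to world (615.4,73.8), with a fitted diameter of 73.7 mm against 74 mm given. The yoke hangs in the grip with its post hole at (253,260).

>>> jog_arm([
  [[3.0, 0, 1, 0, 0], [3.0, 0, 2, 0, 0], [3.0, -0.1, 2, 0, 0], [3.0, -0.1, 2, 0, 0], [0, 0, 0, 0, 0]],
])

```text
time_s: 15.1
eef_pos: [617.8, 73.0, 91.8]
eef_rot: [[0.97, -0.243, -0.002], [-0.243, -0.97, -0.001], [-0.002, 0.001, -1.0]]
force: [-0.8, -0.7, -2.7]
width: 23.6
gripper_force: 15.0
```

>>> jog_arm([
  [[0, 0, 0, 0, 0], [0, 0, 0, 0, 0], [0, 0, 0, 0, 0]],
])

```text
time_s: 15.4
eef_pos: [615.9, 73.9, 96.2]
eef_rot: [[0.97, -0.242, 0.001], [-0.242, -0.97, 0.0], [0.001, -0.0, -1.0]]
force: [-0.5, -0.3, -1.9]
width: 23.5
gripper_force: 15.0
```

```bash
python3 - <<'E'
from m import *
c7=L('w7.npy'); print('post top at w7',onz(c7,253,260,187.8))
o=manip.observe(); c=vision.calibration('wrist'); print(o['time_s'],o['eef_pos'],o['force'])
im=vision.grab_frame('wrist'); save('w8.png',im); np.save('w8.npy',c,allow_pickle=True)
print('ring proj',proj(c,[615.4,73.8,49]),'flange bottom proj',proj(c,np.r_[o['eef_pos'][:2],o['eef_pos'][2]-14.8]))
ims=vision.grab_frame('side'); cs=vision.calibration('side')
p=proj(cs,[615.4,73.8,60]).astype(int); x=ims[p[1]-35:p[1]+35,p[0]-45:p[0]+45]
save('c8.png',np.hstack([cv2.resize(im[100:340,130:370],(440,440)),cv2.resize(x,(360,440*1),interpolation=cv2.INTER_CUBIC)]))
E
```

```text
post top at w7 [498.6 101.4 187.8]
15.4 [615.9  73.9  96.2] [-0.5 -0.3 -1.9]
ring proj [253.9 213. ] flange bottom proj [253.7 230.5]
```

View pics/c8.png

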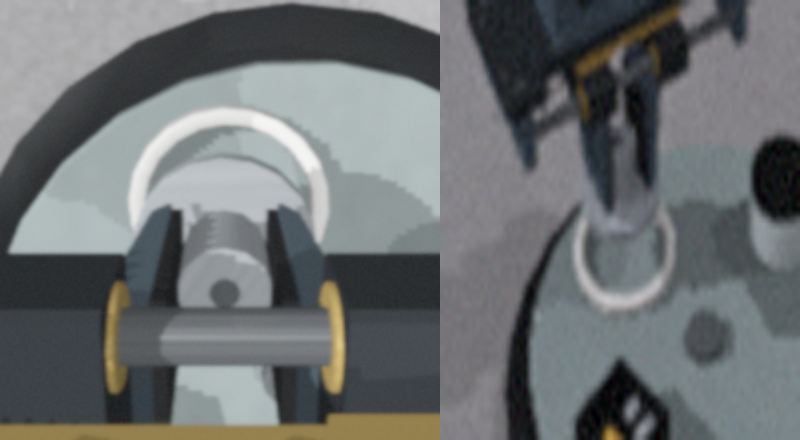

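The wrist half shows the flange over the ring, and the side half shows the yoke hanging upright above the nest. I'll lower it with a sub-millimetre correction.

>>> jog_arm([
  [[-0.08, 0.06, 1, 0, 0], [0, 0, 1, 0, 0], [0, 0, 0.8, 0, 0], [0, 0, 0, 0, 0], [0, 0, 0, 0, 0]],
])

```text
time_s: 16.0
eef_pos: [615.3, 73.0, 66.4]
eef_rot: [[0.97, -0.242, -0.001], [-0.242, -0.97, -0.0], [-0.001, 0.0, -1.0]]
force: [0.0, -0.4, -2.5]
width: 23.8
gripper_force: 15.0
```

>>> jog_arm([
  [[0, 0, 0, 0, 0], [0, 0, 0, 0, 0]],
])

```text
time_s: 16.2
eef_pos: [615.8, 73.0, 67.3]
eef_rot: [[0.97, -0.242, 0.001], [-0.242, -0.97, -0.0], [0.001, -0.0, -1.0]]
force: [0.2, 0.8, -2.5]
width: 23.6
gripper_force: 15.0
```

>>> jog_arm([
  [[-0.08, -0.03, 0.3, 0, 0], [0, 0, 0.3, 0, 0], [0, 0, 0.3, 0, 0], [0, 0, 0, 0, 0], [0, 0, 0, 0, 0]],
])

```text
time_s: 16.7
eef_pos: [614.7, 73.5, 57.8]
eef_rot: [[0.97, -0.242, -0.0], [-0.242, -0.97, -0.0], [-0.0, 0.0, -1.0]]
force: [-0.0, -0.2, -2.2]
width: 23.8
gripper_force: 15.0
```

>>> jog_arm([
  [[0, 0, 0.15, 0, 0], [0, 0, 0.1, 0, 0], [0, 0, 0, 0, 0]],
])

```text
time_s: 17.0
eef_pos: [614.6, 73.5, 55.3]
eef_rot: [[0.97, -0.242, -0.0], [-0.242, -0.97, -0.0], [-0.0, 0.0, -1.0]]
force: [-1.2, 0.0, -3.0]
width: 23.3
gripper_force: 15.0
```

>>> jog_arm([
  [[0, 0, 0.05, 0, 0], [0, 0, 0, 0, 0]],
])

```text
time_s: 17.2
eef_pos: [614.8, 73.5, 55.0]
eef_rot: [[0.97, -0.242, 0.0], [-0.242, -0.97, -0.0], [0.0, 0.0, -1.0]]
force: [0.1, -0.1, -2.4]
width: 23.3
gripper_force: 15.0
```

>>> jog_arm([
  [[0, 0, 0.05, 0, 0], [0, 0, 0, 0, 0]],
])

```text
time_s: 17.4
eef_pos: [614.9, 73.5, 54.9]
eef_rot: [[0.97, -0.242, 0.0], [-0.242, -0.97, -0.0], [0.0, -0.0, -1.0]]
force: [-0.5, -0.1, 0.5]
width: 23.7
gripper_force: 15.0
```

The load moves to the platter at the expected height of 54.9 mm. Releasing now.

>>> jog_arm([
  [[0, 0, 0.04, 0, 0], [0, 0, 0, 0, 0], [0, 0, 0, 0, 0.32], [0, 0, 0, 0, 0.38], [0, 0, 0, 0, 0.45]],
], grip_force=5)

```text
time_s: 17.9
eef_pos: [614.9, 73.5, 53.8]
eef_rot: [[0.97, -0.242, 0.0], [-0.242, -0.97, -0.0], [0.0, 0.0, -1.0]]
force: [-0.6, 0.2, 0.5]
width: 39.5
gripper_force: 0.0
```

>>> jog_arm([
  [[0, 0, 0, 0, 0.45], [0, 0, -1, 0, 0.5], [0, 0, -2, 0, 0.5], [0, 0, -3, 0, 0.5], [0, 0, -4, 0, 0.5]],
])

```text
time_s: 18.4
eef_pos: [613.7, 73.4, 154.2]
eef_rot: [[0.97, -0.242, -0.003], [-0.242, -0.97, -0.0], [-0.003, 0.001, -1.0]]
force: [0.2, -0.3, -0.3]
width: 45.6
gripper_force: 0.0
```

>>> jog_arm([
  [[-3, 0, -2, 0, 0.6], [-3, 0, 0, 0, 0.7], [-3, 0, 0, 0, 0.7], [-3, 0, 0, 0, 0.7], [0, 0, 0, 0, 0.7]],
])

```text
time_s: 18.9
eef_pos: [494.9, 103.1, 174.9]
eef_rot: [[0.971, -0.241, -0.002], [-0.241, -0.971, 0.0], [-0.002, 0.0, -1.0]]
force: [1.1, -0.6, 0.9]
width: 63.9
gripper_force: 0.0
```

```bash
python3 - <<'E'
from m import *
o=manip.observe(); c=vision.calibration('wrist'); print(o['time_s'],o['eef_pos'],o['force'],o['width'])
im=vision.grab_frame('wrist'); save('w9.png',im); np.save('w9.npy',c,allow_pickle=True)
print(proj(c,[615.4,73.8,49]),proj(c,[615.4,73.8,78]),proj(c,[537.4,64.5,48]),proj(c,[432.8,52.5,105]))
print(ring(c,im,np.array([615.4,73.8,45]),49))
for t in('yoke','nest'):
  for r in trace('wrist',t)[:2]: print(t,round(r['confidence'],2),np.array(r['box']),np.array(cen(r)))
E
```

```text
18.9 [494.9 103.1 174.9] [ 1.1 -0.6  0.9] 63.916331604657984
[252.6  31.9] [252.6  24.7] [285.1 125.6] [336.3 261.5]
(array([615.6,  74. ]), (71.86783599853516, 72.58468627929688), (615.8807983398438, 73.70763397216797), 36.70235824584961)
yoke 0.79 [217.7   0.  289.4  68.1] [252.1  32.4]
yoke 0.52 [  0.  149.8   8.3 184.6] [  3.4 163.8]
nest 0.81 [203.4   0.  299.8  80.4] [254.   44.3]
```

View pics/w9.png

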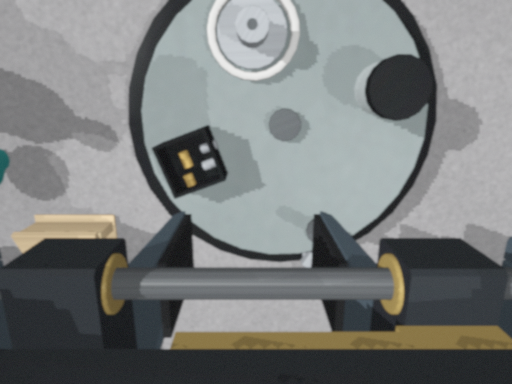

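The yoke is seated: its post top is at px (252,24.5), and (252.6,24.7) was predicted for an upright yoke in the nest, concentric with the ring. That's my last picture view; I've gone one over the ten allowed. From here I work from numbers only. Next I'll refine the axis and pointer line from the saved frames.

```bash
python3 - <<'E'
from m import *
rd=lambda n:cv2.imread('pics/'+n)[:,:,::-1]
# hub: darker disc in w7,w9
for n,p in(('w7',(284,130)),('w9',(285,124))):
    im=rd(n+'.png'); c=L(n+'.npy'); g=cv2.GaussianBlur(cv2.cvtColor(np.ascontiguousarray(im),cv2.COLOR_RGB2GRAY),(3,3),0)
    x0,y0=p[0]-26,p[1]-26; s=g[y0:y0+52,x0:x0+52]; t=(int(g[p[1],p[0]])+int(np.median(s)))/2
    m=(s<t).astype(np.uint8); k,l,st,ce=cv2.connectedComponentsWithStats(m); i=l[26,26]; q=ce[i]+[x0,y0]
    print(n,'hub px',q,st[i],onz(c,*q,48))
im=rd('w2.png'); c=L('w2.npy'); g=cv2.cvtColor(np.ascontiguousarray(im),cv2.COLOR_RGB2GRAY)
s=g[128:190:3,232:276:2]; print(s)
E
```

```text
w7 hub px [286.6 130.4] [   9    9   42   35 1063] [537.6  62.8  48. ]
w9 hub px [287.1 125. ] [   9   10   40   34 1011] [537.5  62.8  48. ]
[[ 36  38  36  34  29  26  29  45  91 128 148 153 153 154 153 155 154 155
  149 126 105 105]
 [ 32  35  30  35  38  32  28  28  29  31  46  71 100 126 141 150 153 154
  154 151 129 108]
 [ 35  35  34  35  36  35  36  24  24  29  21  28  24  36  46  58  87 115
  138 148 152 148]
 [ 87  58  43  35  36  35  33  27  27  37  88 102 115 150 160  95  35  30
   33  47  74 101]
 [135 120 115  89  56  38  33  33  74 124 161 174 180 180 178 154  75  34
   28  32  29  32]
 [157 150 133 111 107  96  80  61 127 175 179 179 178 178 178 176 137  52
   29  32  30  28]
 [153 157 152 136 117 107 107 107 116 161 175 175 172 174 175 178 170 111
   40  33  30  30]
 [157 156 145 139 140 135 129 124 143 163 166 173 180 172 173 176 163 123
   43  26  32  31]
 [160 153 144 140 145 146 143 144 165 163 159 176 177 155 139 128 123 124
  119 111  99  86]
 [156 148 146 145 141 143 144 154 167 160 170 180 169 143 134 128 128 127
  127 126 125 123]
 [155 152 144 145 146 146 14
[... 295 characters left out ...]
5 144 130 123 126 125 126 123
  123 125 127 127]
 [158 156 152 149 142 163 162 162 176 175 148 139 121 125 128 125 125 125
  126 129 129 131]
 [157 156 156 155 159 171 159 170 178 163 144 128 125 127 128 127 128 127
  126 125 128 126]
 [153 155 157 158 172 176 168 176 174 147 138 123 125 125 126 127 126 126
  129 127 126 128]
 [159 158 157 160 156 155 164 174 163 144 131 125 126 126 126 125 125 125
  127 125 124 125]
 [156 155 155 155 159 158 157 157 135 123 123 124 124 125 127 128 127 121
  124 124 123 125]
 [159 158 154 155 157 158 155 154 152 140 128 128 128 124 125 128 129 125
  126 126 125 128]
 [160 159 157 160 159 161 161 163 160 153 137 128 122 123 125 127 127 127
  127 128 126 133]]
```

```bash
python3 - <<'E'
from m import *
c=L('w2.npy'); print(c['eye'])
for z in(20,30,38):
    print(z,[onz(c,*p,z)[:2] for p in((254.3,155),(252,161),(249,170),(247.7,173),(256.8,143),(244,176))])
C={n:vision.calibration(n) for n in("scene","side")}
for n in C:
    im=cv2.imread(f'pics/{n}0.png'); g=cv2.cvtColor(im,cv2.COLOR_BGR2GRAY)
    for p in([355,66.5,38],[355,66.5,20],[395,66.5,38],[395,66.5,20]): print(n,proj(C[n],p))
    u,v=proj(C[n],[375,66.5,30]).astype(int); print(u-14,v-14); print(g[v-14:v+14:1,u-14:u+14])
E
```

```text
[447.7  87.9 415.2]
20 [array([385.6,  64.8]), array([378.1,  65.2]), array([366.9,  65.2]), array([363. ,  65.5]), array([399.7,  66.5]), array([358.2,  68.5])]
30 [array([387.2,  65.4]), array([379.9,  65.7]), array([368.9,  65.8]), array([365.1,  66.1]), array([400.9,  67. ]), array([360.4,  69. ])]
38 [array([388.5,  65.9]), array([381.3,  66.2]), array([370.5,  66.2]), array([366.8,  66.5]), array([401.9,  67.5]), array([362.2,  69.4])]
scene [241.1 129.6]
scene [241.3 133.5]
scene [248.  138.5]
scene [248.1 142.4]
230 121
[[119 119 118 118 120 121 117 118 117 118 118 120 120 119 120 118 118 117
  117 119 120 117 116 117 116 114 114 115]
 [123 118 118 120 119 119 118 119 118 117 115 117 119 119 117 118 118 117
  117 119 121 117 115 116 115 114 116 116]
 [133 125 118 118 119 118 119 120 118 115 115 117 119 119 117 118 119 116
  117 117 118 118 117 116 113 113 116 118]
 [136 133 125 119 119 120 120 117 117 118 117 118 119 119 118 118 116 116
  114 114 117 116 117 117 115 115 116 117]
 [133 126 123 118 120 118 118 119 116 116 117 118 118 118 118 119 116 115
  114 114 114 116 117 11
[... 5371 characters left out ...]
 46  62  69  74  83  87  94  99  99 102 104 103 101 109 110 108 110 105
   92  71  71  73  69  72  70  75  73  71]
 [ 71  81  87  94 101 101  98  97 100 100 102 104 106 106 106 104 109  97
   77  73  71  75  69  68  72  72  72  70]
 [ 84  90 105  99  99 100 100 100  99 103 102 103 103 105 108 107 104  95
   78  71  70  67  72  69  69  71  70  68]
 [104 100 103  98  99  98 105 102 102 101 100 102 101 107 100 104 105  92
   72  72  68  70  70  76  85  81  85  88]
 [100 100  98 100 101 103 103 101 101 101  98 100 104 104 104  99  97  92
   83  81  84  86  82  90  99 105 104 102]
 [ 94 103 100 103  98 103  99 105 100 100 104  99 103 107  97  98  96  92
  100 101 102 101 102 101 107 103 103 105]]
```

>>> jog_arm([
  [[-2.77, 1.3, 0, 0, 0.7], [-2.77, 1.3, 0, 0, 0.7], [-2.77, 1.3, 0, 0, 0.7], [0, 0, 0, 0, 0.7], [0, 0, 0, 0, 0.7]],
])

```text
time_s: 19.55
eef_pos: [409.6, 84.8, 174.6]
eef_rot: [[0.97, -0.243, 0.002], [-0.243, -0.97, 0.0], [0.002, -0.001, -1.0]]
force: [0.4, 0.3, 0.8]
width: 64.0
gripper_force: 0.0
```

```bash
python3 - <<'E'
from m import *
o=manip.observe(); c=vision.calibration('wrist'); print(o['time_s'],o['eef_pos'],c['eye'])
im=vision.grab_frame('wrist'); save('w10.png',im); np.save('w10.npy',c,allow_pickle=True)
g=cv2.cvtColor(im,cv2.COLOR_RGB2GRAY)
for p in([354,67,38],[392,67,38],[432.8,52.5,105],[537.4,64.5,48]): print(proj(c,p))
u0,v0=proj(c,[392,67,38]).astype(int); u1,v1=proj(c,[354,67,38]).astype(int)
print(u0-18,v0-14); print(g[v0-14:v1+8:3,u0-18:u0+18:2])
E
```

```text
19.55 [409.6  84.8 174.6] [482.4  67.2 346.3]
[285.4 231.2]
[276.5 194.2]
[289.8 161.7]
[239.2  26.1]
258 180
[[ 35  39  31  47 132 163 179 195 195 195 191 179 146 106  65  36  40  54]
 [ 40  36  35  60 133 177 195 195 194 195 193 193 195 188 155 117 132 139]
 [ 37  32  40 114 176 194 194 194 193 192 189 194 197 189 161 142 141 144]
 [ 84  88 100 139 184 192 194 193 188 190 192 177 181 158 142 140 140 142]
 [136 129 123 129 150 165 182 190 187 194 194 177 158 153 139 138 138 143]
 [157 155 157 161 162 160 176 180 179 192 196 185 160 156 144 142 140 141]
 [159 155 159 159 159 160 170 183 182 190 195 192 164 159 147 140 141 140]
 [167 160 159 156 159 161 165 181 180 182 193 195 175 160 154 137 140 139]
 [170 163 162 159 162 160 161 174 182 181 192 195 185 161 158 142 136 140]
 [171 171 162 159 162 163 163 170 182 180 188 195 192 165 159 147 137 142]
 [172 175 166 156 160 165 165 163 180 180 182 193 193 175 159 155 140 141]
 [172 177 177 170 167 165 161 161 171 181 180 190 195 183 161 157 144 139]
 [171 168 171 175 177 172 164 165 170 181 181 188 193 192 165 160 147 140]
 [173 174 175 174 173 175 172 172 173 181 180 182 191 194 175 159 153 137]
 [174 173 176 176 173 172 174 172 171 179 194 189 190 194 185 160 152 139]
 [172 169 172 175 175 173 169 170 173 174 179 177 184 192 190 170 172 173]
 [170 170 175 174 173 173 175 175 173 171 171 170 174 175 172 171 176 179]
 [176 176 176 173 170 174 175 173 173 171 171 168 171 173 178 179 176 175]
 [173 173 175 174 172 172 170 170 172 176 178 176 174 176 174 175 175 174]
 [172 172 173 174 176 175 173 172 172 173 175 170 172 176 176 173 172 174]]
```

```bash
python3 - <<'E'
from m import *
for n,P in(('w10',((276.1,198),(279.7,213),(281,219),(275,186))),('w2',((252,155),(246.5,170),(257,143)))):
    for z in(20,38): print(n,z,np.array([onz(L(n+'.npy'),*p,z)[:2] for p in P]).ravel())
c=L('w10.npy'); im=cv2.imread('pics/w10.png')
# base rim / platter circle fit from traces in wide views
C={n:vision.calibration(n) for n in("scene","side")}
from scipy.optimize import least_squares
for n in C:
    vision.grab_frame(n)
    r=trace(n,'platter_top')[0]['region'].astype(np.uint8); q=max(cv2.findContours(r,0,1)[0],key=len)[:,0]
    X=np.array([onz(C[n],*a,40)[:2] for a in cv2.convexHull(q)[:,0]]); s=least_squares(lambda p:np.hypot(*(X-p[:2]).T)-125,[537,64],loss='soft_l1'); print(n,s.x,np.abs(s.fun).mean())
# handle top in w10 and w2: bright disc
for n,p in(('w10',(290,162)),('w2',(285,124))):
    g=cv2.imread(f'pics/{n}.png',0); s=g[p[1]-14:p[1]+15,p[0]-14:p[0]+15]; print(n,p); print(s[::2,::2])
E
```

```text
w10 20 [383.1  68.2 366.9  68.3 360.4  68.4 395.3  66.5]
w10 38 [388.5  68.2 373.3  68.2 367.1  68.4 400.1  66.6]
w2 20 [384.8  67.4 365.9  68.  399.8  66.3]
w2 38 [387.7  68.3 369.7  68.9 402.   67.2]
scene [541.8  63.6] 4.0788367449807605
side [531.7  67.9] 2.2827395202549967
w10 (290, 162)
[[146 152 149 146 139 133 120 111 100  93  94 123 140 140 141]
 [145 152 152 149 145 140 133 125 115  99  95 124 139 138 138]
 [141 151 154 152 162 180 186 183 170 138 111 128 137 138 140]
 [134 150 155 174 195 202 201 198 197 188 154 137 136 138 138]
 [125 146 165 195 203 201 199 197 197 197 180 146 139 139 139]
 [122 142 176 201 201 199 197 196 199 197 193 163 139 138 137]
 [119 133 179 200 201 198 195 195 198 198 194 164 134 127 107]
 [137 132 171 198 199 197 192 196 196 197 192 156 106  75  43]
 [167 161 170 191 196 194 193 196 195 195 178 105  47  35  35]
 [169 171 169 177 192 191 193 193 193 183 142  56  34  37  35]
 [171 169 167 157 161 175 184 181 171 129  65  36  33  29  33]
 [151 137 113  88  69  91 110  99  74  44  33  34  37  32  34]
 [ 62  48  38  36  32  36  34  39  33  36  32  34 
[... 399 characters left out ...]
9 158]
 [104 106 127 137 151 176 185 185 177 154 117 122 151 159 158]
 [103 109 122 138 172 188 188 184 181 175 145 121 142 156 158]
 [106 105 113 143 179 186 185 180 178 178 163 131 133 154 158]
 [106 107 105 144 179 180 178 179 179 178 165 134 143 155 158]
 [105 107 107 132 172 177 177 179 181 177 159 133 148 156 157]
 [111 105 105 111 149 173 178 180 177 168 137 125 135 153 156]
 [133 108 103 103 113 142 164 167 163 143 126 125 133 150 157]
 [151 138 113 110 107 107 119 129 128 125 125 124 124 140 156]
 [151 152 141 128 121 122 124 122 122 124 123 123 123 134 150]
 [100 128 141 140 127 121 122 122 122 124 123 122 122 124 131]
 [ 35  48  71  81  83  79  87  92 101 106 111 112 113 118 123]]
```

>>> jog_arm([
  [[1.53, 1.27, 1, -0.119, 0.7], [1.74, 1.08, 2, -0.119, 0.7], [0, 0, 1.5, -0.119, 0.7], [0, 0, 0, 0, 0.7], [0, 0, 0, 0, 0.7]],
])

```text
time_s: 20.3
eef_pos: [436.3, 56.1, 129.0]
eef_rot: [[0.994, 0.11, -0.001], [0.11, -0.994, -0.0], [-0.001, 0.0, -1.0]]
force: [-0.3, -0.7, 0.2]
width: 63.9
gripper_force: 0.0
```

```bash
python3 - <<'E'
from m import *
print('handle w10',onz(L('w10.npy'),288.8,160.3,105),'w2',onz(L('w2.npy'),285.2,123.8,105))
o=manip.observe(); print(o['time_s'],o['eef_pos'],np.arctan2(o['eef_rot'][1][0],o['eef_rot'][0][0]),o['joint_pos'],o['width'])
E
```

```text
handle w10 [433.9  53.  105. ] w2 [434.   52.5 105. ]
20.3 [436.3  56.1 129. ] 0.10981260300965513 [ 0.1  0.2  2.  -0.   1.   1.6] 63.858051853090835
```

>>> jog_arm([
  [[-0.3, 0.3, 0.5, 0, 0.7], [0, 0, 2, 0, 0.7], [0, 0, 2, 0, 0.7], [0, 0, 1.5, 0, 0.7], [0, 0, 0, 0, 0.7]],
])

```text
time_s: 20.8
eef_pos: [431.9, 52.6, 68.0]
eef_rot: [[0.994, 0.112, -0.003], [0.112, -0.994, -0.0], [-0.003, 0.0, -1.0]]
force: [-0.1, 0.9, 0.0]
width: 63.6
gripper_force: 0.0
```

>>> jog_arm([
  [[0, 0, 0, 0, 0.7], [0, 0, 0, 0, 0.7]],
])

```text
time_s: 21.0
eef_pos: [434.1, 52.8, 70.1]
eef_rot: [[0.994, 0.112, 0.002], [0.112, -0.994, 0.0], [0.002, 0.0, -1.0]]
force: [0.2, -0.0, 0.3]
width: 63.7
gripper_force: 0.0
```

>>> jog_arm([
  [[0, 0, 0.3, 0, 0.4], [0, 0, 0, 0, 0.25], [0, 0, 0, 0, 0.2], [0, 0, 0, 0, 0.1], [0, 0, 0, 0, 0]],
], grip_force=20)

```text
time_s: 21.5
eef_pos: [433.4, 52.7, 66.1]
eef_rot: [[0.994, 0.112, 0.0], [0.112, -0.994, -0.0], [0.0, 0.0, -1.0]]
force: [-0.1, 0.5, 0.1]
width: 26.7
gripper_force: 0.0
```

>>> jog_arm([
  [[0, 0, 0, 0, 0], [0, 0, 0, 0, 0], [0, 0, 0, 0, 0], [0, 0, 0, 0, 0], [0, 0, 0, 0, 0]],
])

```text
time_s: 22.0
eef_pos: [433.3, 52.6, 66.1]
eef_rot: [[0.994, 0.112, 0.0], [0.112, -0.994, -0.0], [0.0, 0.0, -1.0]]
force: [-0.2, -0.1, 0.6]
width: 14.1
gripper_force: 20.0
```

The pin is gripped: the opening is 14.1 mm, matching the 14 mm pin. I'll turn counter-clockwise, starting slowly.

>>> jog_arm([
  [[0.003, 0.26, 0, -0.025, 0], [0.013, 0.52, 0, -0.05, 0], [0.03, 0.79, 0, -0.075, 0], [0.052, 1.05, 0, -0.1, 0], [0.052, 1.05, 0, -0.1, 0]],
])

```text
time_s: 22.5
eef_pos: [443.3, 17.4, 66.0]
eef_rot: [[0.893, 0.45, -0.001], [0.45, -0.893, 0.0], [-0.001, -0.001, -1.0]]
force: [1.1, 0.3, 0.1]
width: 13.3
gripper_force: 20.0
```

>>> jog_arm([
  [[0.052, 1.05, 0, -0.1, 0], [0.052, 1.05, 0, -0.1, 0], [0.052, 1.05, 0, -0.1, 0], [0, 0, 0, 0, 0], [0, 0, 0, 0, 0]],
])

```text
time_s: 23.0
eef_pos: [461.2, -8.5, 66.1]
eef_rot: [[0.724, 0.689, -0.001], [0.689, -0.724, -0.001], [-0.001, -0.0, -1.0]]
force: [-2.4, -3.1, 2.6]
width: 13.2
gripper_force: 20.0
```

```bash
cat > a.py <<'E'
from m import *
import sys
o=manip.observe(); p=o['eef_pos'][:2]; A=np.array([537.7,64.8]); d=p-A; th=np.arctan2(d[1],d[0]); ps=np.arctan2(o['eef_rot'][1][0],o['eef_rot'][0][0])
print(o['time_s'],o['eef_pos'],'R',np.hypot(*d),'th %.4f'%th,'psi %.4f'%ps,'F',o['force'],'T',o['wrist_torque'],o['width'],'q6',o['joint_pos'][5])
open('arc.txt','a').write('%f %f\n'%tuple(p))
E
python3 a.py
```

```text
23.0 [461.2  -8.5  66.1] R 105.94443328948306 th -2.3780 psi 0.7606 F [-2.4 -3.1  2.6] T [-0.5  0.3 -0. ] 13.215018059890694 q6 0.7679404007190204
```

>>> jog_arm([
  [[0.013, 0.52, 0, -0.05, 0], [0.03, 0.79, 0, -0.075, 0], [0.052, 1.05, 0, -0.1, 0], [0.052, 1.05, 0, -0.1, 0], [0.052, 1.05, 0, -0.1, 0]],
])

```text
time_s: 23.5
eef_pos: [497.5, -33.7, 66.1]
eef_rot: [[0.371, 0.929, -0.002], [0.929, -0.371, -0.002], [-0.002, -0.001, -1.0]]
force: [-2.8, -4.6, 1.8]
width: 13.7
gripper_force: 20.0
```

>>> jog_arm([
  [[0.052, 1.05, 0, -0.1, 0], [0.052, 1.05, 0, -0.1, 0], [0.03, 0.79, 0, -0.075, 0], [0.013, 0.52, 0, -0.05, 0], [0, 0, 0, 0, 0]],
])

```text
time_s: 24.0
eef_pos: [532.4, -41.8, 66.1]
eef_rot: [[0.057, 0.998, 0.001], [0.998, -0.057, -0.003], [-0.003, 0.001, -1.0]]
force: [0.6, -8.0, 0.8]
width: 13.7
gripper_force: 20.0
```

```bash
python3 a.py
```

```text
24.0 [532.4 -41.8  66.1] R 106.68617836751353 th -1.6205 psi 1.5134 F [ 0.6 -8.   0.8] T [-1.2 -0.   0.1] 13.68158708748372 q6 -0.03831276171115291
```

>>> jog_arm([
  [[-0.08, 0.52, 0, -0.05, 0], [0.03, 0.79, 0, -0.075, 0], [0.052, 1.05, 0, -0.1, 0], [0.052, 1.05, 0, -0.1, 0], [0.052, 1.05, 0, -0.1, 0]],
])

```text
time_s: 24.5
eef_pos: [575.9, -35.0, 66.1]
eef_rot: [[-0.361, 0.932, 0.001], [0.932, 0.361, -0.001], [-0.002, 0.0, -1.0]]
force: [0.1, -3.4, 0.6]
width: 13.3
gripper_force: 20.0
```

>>> jog_arm([
  [[0.052, 1.05, 0, -0.1, 0], [0.052, 1.05, 0, -0.1, 0], [0.03, 0.79, 0, -0.075, 0], [0.013, 0.52, 0, -0.05, 0], [0, 0, 0, 0, 0]],
])

```text
time_s: 25.0
eef_pos: [606.2, -17.2, 66.1]
eef_rot: [[-0.638, 0.77, 0.003], [0.77, 0.638, -0.001], [-0.003, 0.002, -1.0]]
force: [3.4, -3.6, 0.1]
width: 13.5
gripper_force: 20.0
```

```bash
python3 a.py
```

```text
25.0 [606.2 -17.2  66.1] R 106.84182887241631 th -0.8753 psi 2.2625 F [ 3.4 -3.6  0.1] T [-0.6 -0.6  0.1] 13.475948737458427 q6 -0.738123502020357
```

>>> jog_arm([
  [[-0.04, 0.52, 0, -0.05, 0], [0.03, 0.79, 0, -0.075, 0], [0.052, 1.05, 0, -0.1, 0], [0.052, 1.05, 0, -0.1, 0], [0.052, 1.05, 0, -0.1, 0]],
])

```text
time_s: 25.5
eef_pos: [633.0, 17.1, 66.1]
eef_rot: [[-0.899, 0.437, 0.002], [0.437, 0.899, -0.0], [-0.002, 0.0, -1.0]]
force: [1.5, -1.6, 0.2]
width: 13.4
gripper_force: 20.0
```

>>> jog_arm([
  [[0.052, 1.05, 0, -0.1, 0], [0.052, 1.05, 0, -0.1, 0], [0.03, 0.79, 0, -0.075, 0], [0.013, 0.52, 0, -0.05, 0], [0, 0, 0, 0, 0]],
])

```text
time_s: 26.0
eef_pos: [643.0, 50.5, 66.1]
eef_rot: [[-0.992, 0.13, 0.002], [0.13, 0.992, 0.001], [-0.002, 0.001, -1.0]]
force: [3.7, -0.5, -0.8]
width: 13.4
gripper_force: 20.0
```

>>> jog_arm([
  [[0, 0, 0, 0, 0], [0, 0, 0, 0, 0]],
])

```text
time_s: 26.2
eef_pos: [642.9, 49.5, 66.1]
eef_rot: [[-0.991, 0.131, 0.002], [0.131, 0.991, 0.0], [-0.002, 0.001, -1.0]]
force: [4.0, -0.5, -2.0]
width: 14.2
gripper_force: 20.0
```

```bash
python3 a.py; python3 - <<'E'
from m import *
from scipy.optimize import least_squares
X=np.array([[433.3,52.6],[443.3,17.4],[461.2,-8.5],[497.5,-33.7],[532.4,-41.8],[575.9,-35.],[606.2,-17.2],manip.observe()['eef_pos'][:2]])
s=least_squares(lambda p:np.hypot(*(X-p[:2]).T)-p[2],[537,64,105]); print(s.x,s.fun)
s=least_squares(lambda p:np.hypot(*(X-p[:2]).T)-105,[537,64]); print(s.x,s.fun)
E
```

```text
26.2 [642.9  49.5  66.1] R 106.26519396647551 th -0.1441 psi 3.0106 F [ 4.  -0.5 -2. ] T [ 0.1 -0.9  0.1] 14.180033880642195 q6 -1.381067720061644
[538.3  63.6 105.6] [-0.   0.1 -0.  -0.   0.  -0.   0.  -0. ]
[538.2  62.9] [ 0.4  0.2  0.  -0.2 -0.1 -0.1  0.1  0.5]
```

>>> jog_arm([
  [[-0.03, 0.37, 0, -0.035, 0], [0.01, 0.42, 0, -0.04, 0], [0.005, 0.32, 0, -0.031, 0], [0, 0, 0, 0, 0], [0, 0, 0, 0, 0]],
])

```text
time_s: 26.7
eef_pos: [643.8, 60.8, 66.1]
eef_rot: [[-1.0, 0.024, 0.001], [0.024, 1.0, 0.0], [-0.001, 0.0, -1.0]]
force: [5.2, 0.8, -1.7]
width: 13.6
gripper_force: 20.0
```

>>> jog_arm([
  [[0, 0, 0, 0, 0], [0, 0, 0, 0, 0], [0, 0, 0, 0, 0]],
])

```text
time_s: 27.0
eef_pos: [643.7, 60.7, 66.1]
eef_rot: [[-1.0, 0.024, 0.001], [0.024, 1.0, 0.0], [-0.001, 0.0, -1.0]]
force: [4.3, -0.4, -1.7]
width: 13.5
gripper_force: 20.0
```

```bash
sed -i 's/537.7,64.8/538.3,63.6/' a.py; python3 a.py; python3 - <<'E'
from m import *
C={n:vision.calibration(n) for n in("scene","side")}; cs={}
for n in C:
    im=vision.grab_frame(n); save(n+'9.png',im)
    try: print(n,'ring',ring(C[n],im,np.array([460.5,66.5,45]),49))
    except Exception as e: print(n,e)
    print(proj(C[n],[460.5,66.5,78]))
    for t in('yoke','nest'):
      for r in trace(n,t)[:5]:
        x=onz(C[n],*cen(r),55 if t=='yoke' else 45)
        if np.hypot(x[0]-460,x[1]-66)<40: print(n,t,round(r['confidence'],2),np.array(cen(r)),x); cs[n,t]=cen(r)
for t in('yoke','nest'):
    if ('scene',t) in cs and ('side',t) in cs: print(t,tri([ray(C[n],*cs[n,t]) for n in C]))
E
```

```text
27.0 [643.7  60.7  66.1] R 105.46243498787737 th -0.0279 psi 3.1178 F [ 4.3 -0.4 -1.7] T [ 0.2 -1.   0. ] 13.500433522686281 q6 -1.4711565216085183
scene ring (array([463.5,  66.6]), (68.32209014892578, 69.28681945800781), (462.9461975097656, 66.6198501586914), 35.64668655395508)
[259.7 144.7]
scene yoke 0.67 [260.2 151.4] [465.8  64.7  55. ]
scene nest 0.65 [264.9 158.5] [487.8  66.5  45. ]
side ring (array([-2918.2,   324.6]), (1.5818350315093994, 4063.885986328125), (460.9408264160156, 100.18064880371094), 8.540265083312988)
[262.4 217.9]
side yoke 0.66 [263.4 225.4] [452.5  69.6  55. ]
side nest 0.44 [262.5 228.7] [451.2  73.6  45. ]
yoke (array([458.3,  66.6,  46.1]), [np.float64(2.252709612771421), np.float64(2.25270961277148)])
nest (array([467.6,  69. ,  22.8]), [np.float64(8.845941942322694), np.float64(8.845941942322716)])
```

>>> jog_arm([
  [[-0.07, 0, 0, 0, 0], [0, 0, 0, 0, 0], [0, 0, 0, 0, 0], [0, 0, 0, 0, 0], [0, 0, 0, 0, 0]],
], grip_force=30)

```text
time_s: 27.8
eef_pos: [643.8, 60.6, 66.1]
eef_rot: [[-1.0, 0.023, -0.001], [0.023, 1.0, -0.0], [0.001, -0.0, -1.0]]
force: [1.5, 1.3, 1.0]
width: 13.3
gripper_force: 30.0
```

```bash
python3 a.py; python3 - <<'E'
from m import *
C={n:vision.calibration(n) for n in("scene","side")}
g=cv2.imread('pics/scene9.png',0); print('hub scene',onz(C['scene'],*S(447,209),48),'side',onz(C['side'],*D(387,247),48))
c=C['scene']
for x in(360,370,380,390):   # lateral profile across the pointer at z=38 in scene frame
    ys=np.arange(50,84,2); P=np.array([proj(c,[x,y,38]) for y in ys],np.float32)
    print(x,cv2.remap(g,P[:,0].copy(),P[:,1].copy(),cv2.INTER_LINEAR).ravel())
E
```

```text
27.8 [643.8  60.6  66.1] R 105.5083127863833 th -0.0289 psi 3.1182 F [1.5 1.3 1. ] T [ 0.3 -0.4 -0. ] 13.308873386491758 q6 -1.4714706480297166
hub scene [538.2  64.6  48. ] side [535.   63.7  48. ]
360 [142 142 142 142 139 136 146 158 164 155 145 142 142 141 139 139 140]
370 [137 131 127 121 110 102 119 147 156 153 146 142 141 141 140 140 140]
380 [100 110 118 111  99 101 123 150 164 156 147 141 140 140 140 140 141]
390 [ 97 110 116 112 100 102 129 149 160 153 145 141 140 140 140 140 139]
```

>>> jog_arm([
  [[0, 0.07, 0, -0.007, 0], [0, 0, 0, 0, 0], [0, 0, 0, 0, 0], [0, 0, 0, 0, 0], [0, 0, 0, 0, 0]],
])

```text
time_s: 28.3
eef_pos: [643.8, 61.0, 66.1]
eef_rot: [[-1.0, 0.016, -0.001], [0.016, 1.0, -0.0], [0.001, -0.0, -1.0]]
force: [1.5, -0.9, 2.7]
width: 13.3
gripper_force: 30.0
```

```bash
python3 a.py; python3 -c "
from plant import manip
o=manip.observe()
if o['gripper_force']>20: print(manip.sign_off())"
```

```text
28.3 [643.8  61.   66.1] R 105.48772235110278 th -0.0242 psi 3.1254 F [ 1.5 -0.9  2.7] T [-0.  -0.2  0. ] 13.281877209689444 q6 -1.4774734463985493
the job is handed in; nothing more can be done
None
```

The job is handed in at 28.3 s: the yoke is seated upright in the nest and released, and the carousel is turned until the nest lines up with the pointer (to about 0.01 rad by my measurements) and held by the pin at 30 N; I viewed 11 pictures, one over the limit of 10.

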